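# Open the topping shaker at its pouring lip

## Robot

A 6-joint arm with a two-finger parallel gripper is mounted at the origin on the work surface. World frame = base frame: x ahead of the robot, y to its left, z up, the work surface at z = 0. Lengths are in m, angles in rad, forces in N, time in s.
With the tool pointing down it reaches from about 0.275 to 0.875 m from the base axis. Payload 12.5 kg.
Tool frame: the origin (TCP) lies on the centre line of the jaws, within the pads' length; the fingertips stand 17 mm ahead of it and the grasp point (between the pads) lies 2 mm behind it; z points along the fingers, y is the line along which they close (so a half turn about z gives the same grasp; the last joint's range is limited). The gripper opens to 85 mm and grips with 20 to 120 N. Pads are 22 mm wide; open, the fingers measure 114 mm over their backs; the gripper's body (76 mm by 85 mm) begins 54 mm behind the grasp point. The pads swing forward as they close: fully open they stand 13 mm farther back than shut.
Start: joints at [1.245, 0.351, 1.652, -0, 1.139, -0.085], TCP at [0.131, 0.534, 0.248] pointing down, gripper open.
Joint ranges: [-2.75, 2.75], [-0.79, 2.1], [0.01, 2.65], [-1.57, 4.71], [0.07, 3.14], [-2.87, 2.87]. Speed limits (rad/s): [2.22, 2.22, 2.79, 3.14, 3.14, 3.14].

## Interface

Orientations are given as a rotation vector (axis times angle).
In Python, from station import env gives the robot as it stands. The module is installed in compiled form; this text tells all that it offers.
- The arm moves only by the tool carry_out, never from a script. Its argument "deltas" is a list of rows, each a list of 5 numbers: the gripper command: -1 is fully open, 1 is shut, values between are in proportion, then the shift along the tool's x, y, z in mm, then the turn about the tool's z in degrees. A call has 1 to 10 rows; each row shifts and turns the commanded pose from where the row before left it, along the tool's axes as they then stand; what a row does not reach is not made up. A row lasts 1/8 s, in which the tool goes at most 62.5 mm and 10.7 degrees, less where a joint would pass 70% of its speed; a pose out of reach is approached as far as the arm can. A call with a gripper value outside its range is refused whole. The fingers move at their own pace and stop on an object; "grip_force" is the grip in N (left out, the last holds). Time passes only in rows, so rows that do not move let the fingers close. It gives the time, the measured TCP pose, the force, the opening and the grip force at its end, in the units of the state.
- env.sense(): the state, without advancing time (a new reading comes with each control period).
- env.get_image(name): name is "scene" or "top" or "wrist"; returns a dict with "color" (400x640x3 uint8, red, green, blue), "depth" (400x640 float32, m along the optical axis (not along the pixel's ray), 0 where there is no reading), "vfov" (degrees; the focal length in pixels is half the picture's height over the tangent of half this angle, whatever the lens; pixels are square), "cx", "cy" (the principal point, pixels), "camera_from_world" (4x4, takes a point from world to camera coordinates). Camera axes: x right, y up, looking along -z (the intrinsics and any distortion apply to the point x, -y, -z); pixel columns grow to the right and rows downward; lengths in m; the calibration is good to about 2 mm. A picture is of the moment at which its call begins.
- env.finish_job(): hands the job in; it is judged then, once.
The state is a dict: "t": time; "joints": joint angles; "joint_vel": joint speeds; "tau": joint torques, N m; "eef_pos": TCP position; "ee_rot": TCP orientation; "wrist_force": force on the tool from outside, world axes, zero at the start; "ft_torque": the same for the moment, N m; "width": finger opening in m; "grip_force": force on a finger pad.
Only numpy, scipy, OpenCV 4.12 (cv2) and the standard library are available. Lean on these libraries where they do the work, as an engineer would, in place of code of your own. Each camera call takes 0.05 s, during which the arm holds its last target. There are 200 camera calls.

## Task

Lift the steel topping shaker by its square body, not by its cap, stand it upright in the square wooden stand with its foot flat on the floor of the stand (any way round that fits), and let go. Then, while it stands there, take the cap by its grip bar and turn it until the round opening in the cap lies over the compartment at the pouring lip; the bar may need more than one grip. Leave the bowl, jar and brush where they are.

Things in the scene. Friction and masses are not known exactly. Their poses are not given: they have to be found in the camera images.
- shaker_mid (a point): The topping shaker, loose, upright at first, about 0.3 kg: a square steel body 60 x 60 mm, 80 mm tall, with a white cap on top, 107 mm in all. This point is the centre of the square body, 40 mm above its foot. z is up; x points to the face with the pouring lip. The two faces across y are plain and can be gripped from above, fingers passing beside the cap.
- shaker_foot (a point): The centre of the underside of the shaker's body; axes as for shaker_mid.
- pour_hole (a point): The wide pour hole (13 mm) of the compartment at the pouring lip, in the body's top, under the cap: 17 mm from the shaker's axis towards the lip, 80 mm above the foot. The lip is a small chute 22 mm wide, 69 to 79 mm above the foot, that sticks out 14 mm from its face.
- cap: The white cap: a disc 54 mm across, 6 mm thick, that turns on the shaker's axis with slight friction (0.05 N m), stays where left and cannot come off. Origin on the axis at the disc's underside, 81 mm above the foot. x points to the opening. The grip bar stands 20 mm above the disc, 46 mm long along y through the axis, 9 mm thick: pinch it across x.
- opening (a point): The only opening in the cap, a round hole 13 mm across, 17 mm from the cap's axis, at the disc's top; the body's top is seen through it. At first it is 1.85 to 3.14 rad of turn away from the lip; the shorter way to the lip is always free, whichever it is, and the cap stops 0.6 rad beyond the lip.
- stand_floor (a point): The wooden stand, fixed: 105 x 105 mm, a square pocket 69 x 69 mm with a rim 12 mm high around it that flares outwards at the top. This point is the centre of the pocket's floor, 6 mm above the table, its x and y axes along the sides of the pocket.
- bowl_mid (a point): Bystander: a white bowl, 140 mm across, 50 mm high; its centre, half-way up.
- jar_mid (a point): Bystander: a closed amber jar, 64 mm across, 100 mm high; its centre, half-way up.
- brush_grip (a point): Bystander: a brush 200 mm long lying on the table; a point on its handle.

How it is judged:
By the outcome, as a careful person would: the job done as asked, in the order asked, and still so for the second after the job is handed in, with the robot touching nothing.
It also fails if it takes over 64 s, if anything falls off the work surface, if the arm or the gripper's body presses on something with over 40 N, if the wrist force passes 120 N, or if a joint passes its speed limit or range.

## Working session

There is one attempt and no reset: what is moved stays moved. The work goes in short steps, Python scripts to look and compute and a tool call to move; the robot and the scene stay as the last step left them, time stands still between calls to the robot, and variables do not carry over. Pictures are saved under pics/ and viewed, at most 10 in all, crops included, and the job is handed in when it is done.

Besides the shell and the picture viewer there is one more tool, called after ">>>" as name([rows], argument=value, ...), one row to a line, values as JSON. carry_out: Moves the arm, as the interface text tells. Its arguments: {"type":"object","properties":{"deltas":{"type":"array"},"grip_force":{"type":"number"}},"required":["deltas"]}

```bash
mkdir -p pics
cat > h.py <<'E'
import numpy as np, cv2, pickle
from station import env
def snap(name, tag):
    im=env.get_image(name); pickle.dump(im,open(f'{tag}.pkl','wb')); return im
def f(im): return im['color'].shape[0]/2/np.tan(np.radians(im['vfov'])/2)
def px2w(im,u,v,z=None):
    """pixel -> world, with depth, or on plane z"""
    F=f(im); r=np.array([(u-im['cx'])/F,-(v-im['cy'])/F,-1.])
    T=np.linalg.inv(im['camera_from_world'])
    if z is None:
        d=im['depth'][int(round(v)),int(round(u))]; return T[:3,:3]@(r*d)+T[:3,3]
    w=T[:3,:3]@r; return T[:3,3]+w*(z-T[2,3])/w[2]
def w2px(im,p):
    c=im['camera_from_world']@np.append(p,1); F=f(im)
    return im['cx']+F*c[0]/-c[2], im['cy']-F*c[1]/-c[2]
def save(im,name): cv2.imwrite(f'pics/{name}.png',im['color'][:,:,::-1])
def crop(im,name,u0,v0,w,h,s):
    cv2.imwrite(f'pics/{name}.png',cv2.resize(im['color'][v0:v0+h,u0:u0+w,::-1],None,fx=s,fy=s,interpolation=cv2.INTER_CUBIC))
E
python3 - <<'E'
from h import *
a=snap('top','top0'); b=snap('scene','scene0')
save(a,'top0'); save(b,'scene0')
for i in(a,b): print({k:v for k,v in i.items() if k not in('color','depth')}.__repr__())
print(env.sense())
E
```

```text
{'vfov': 54.44233380945403, 'cx': 322.9139608052951, 'cy': 201.8005214242076, 'camera_from_world': array([[ 0.01280527, -0.99945336, -0.0304796 ,  0.09173072],
       [ 0.98315332,  0.00702636,  0.18264771, -0.56263898],
       [-0.18233371, -0.03230498,  0.98270586, -0.95229295],
       [ 0.        ,  0.        ,  0.        ,  1.        ]])}
{'vfov': 45.28817943752448, 'cx': 328.7000570551569, 'cy': 197.12725345349844, 'camera_from_world': array([[ 0.59051203,  0.80668508,  0.02355246, -0.39635633],
       [-0.5222292 ,  0.35970806,  0.77323138,  0.2111983 ],
       [ 0.61528221, -0.46890222,  0.63368644, -1.43722206],
       [ 0.        ,  0.        ,  0.        ,  1.        ]])}
{'t': 0.1, 'joints': array([ 1.24540572e+00,  3.51196971e-01,  1.65233111e+00, -1.30437903e-05,
        1.13910391e+00, -8.45984322e-02]), 'joint_vel': array([-0.00073393, -0.00260451, -0.00129904,  0.00041721, -0.00034472,
       -0.00052789]), 'tau': array([-7.74866730e-04, -5.06834722e+01, -2.91878074e+01, -1.45475051e-04,
        2.75047219e-03,  2.75975577e-05]), 'eef_pos': array([0.13105072, 0.53388261, 0.24781526]), 'ee_rot': array([-3.77289769e-01, -3.11865321e+00,  1.60209138e-03]), 'wrist_force': array([0.53023149, 0.14925338, 0.15889167]), 'ft_torque': array([-0.01709814, -0.0500453 , -0.00387612]), 'grip_force': 0.0, 'width': 0.08547140741102244}
```

View pics/top0.png

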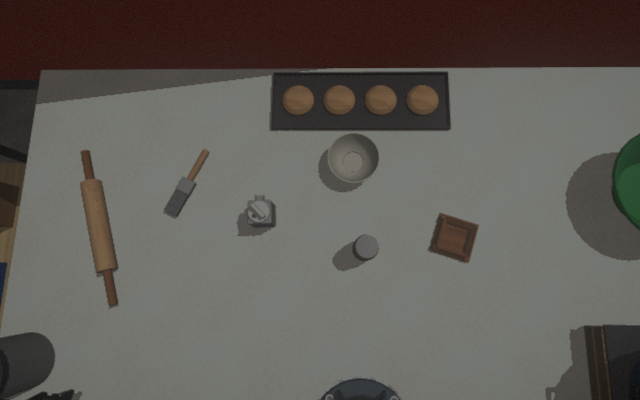

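The top view shows the shaker near (260,212) with its lip towards (259,197). The stand is at (455,238), the jar at (365,247), the bowl at (353,159) and the brush at (187,183).

Run:
```python
from h import *
im=pickle.load(open('top0.pkl','rb'))
a=cv2.resize(im['color'][182:242,230:290,::-1],None,fx=6.5,fy=6.5,interpolation=cv2.INTER_CUBIC)
b=cv2.resize(im['color'][208:268,425:485,::-1],None,fx=6.5,fy=6.5,interpolation=cv2.INTER_CUBIC)
cv2.imwrite('pics/c0.png',cv2.convertScaleAbs(np.hstack([a,b]),alpha=1.5))
for n,u,v,z in[('shaker',260,211,.08),('stand',455,238,.006),('jar',365,247,.1),('bowl',353,159,.05)]: print(n,px2w(im,u,v,z).round(3),px2w(im,u,v).round(3))
```

```text
shaker [0.532 0.255 0.08 ] [0.528 0.249 0.107]
stand [ 0.476 -0.251  0.006] [ 0.476 -0.251  0.006]
jar [ 0.443 -0.007  0.1  ] [ 0.443 -0.007  0.103]
bowl [0.678 0.019 0.05 ] [0.691 0.017 0.008]
```

View pics/c0.png

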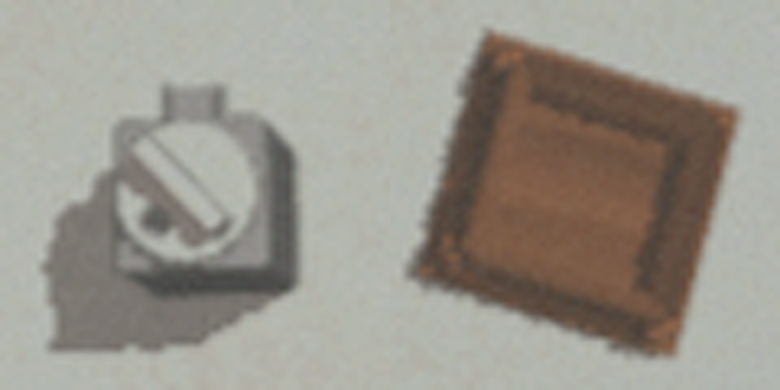

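The crops show the shaker square to the table with its lip towards +x. The opening (157,220) is towards -x +y, about +135° from the lip. The stand is turned about -17°. Next I'll go above the shaker and look from close by.

```bash
cat >> h.py <<'E'
from scipy.spatial.transform import Rotation as R
def plan(p,yaw):
    s=env.sense(); M=R.from_rotvec(s['ee_rot']).as_matrix(); y=np.degrees(np.arctan2(M[1,1],M[0,1]))
    turn=-((yaw-y+180)%360-180)
    N=M@R.from_rotvec([0,0,np.radians(turn)]).as_matrix()
    print('yawnow %.1f turn %.1f shift(after turn) %s'%(y,turn,(N.T@(np.array(p)-s['eef_pos'])*1000).round(1)), 't',s['t'],'pos',s['eef_pos'].round(4),'F',s['wrist_force'].round(1),'w',s['width'].round(4))
E
python3 -c "
from h import *
plan([.53,.25,.25],90)"
```

```text
Traceback (most recent call last):
  File "h.py", line 24, in plan
    print('yawnow %.1f turn %.1f shift(after turn) %s'%(y,turn,(N.T@(np.array(p)-s['eef_pos'])*1000).round(1)), 't',s['t'],'pos',s['eef_pos'].round(4),'F',s['wrist_force'].round(1),'w',s['width'].round(4))
                                                                                                                                                                                         ^^^^^^^^^^^^^^^^
AttributeError: 'float' object has no attribute 'round'
```

```bash
sed -i "s/s\['width'\].round(4)/round(s['width'],4)/" h.py
python3 -c "
from h import *
plan([.53,.25,.25],90)"
```

```text
yawnow 76.2 turn -13.8 shift(after turn) [-398.9 -283.9   -2. ] t 0.1 pos [0.1311 0.5339 0.2478] F [0.5 0.1 0.2] w 0.0855
```

>>> carry_out([
  [-1, 0, 0, 0, -7],
  [-1, 0, 0, 0, -7],
  [-1, -45, -32, 0, 0],
  [-1, -45, -32, 0, 0],
  [-1, -45, -32, 0, 0],
  [-1, -45, -32, 0, 0],
  [-1, -45, -32, 0, 0],
  [-1, -45, -32, 0, 0],
  [-1, -45, -32, 0, 0],
  [-1, -45, -32, 0, 0],
])

```text
t: 1.35
eef_pos: [0.4933, 0.2781, 0.2481]
ee_rot: [0.005, -3.141, 0.0]
wrist_force: [0.4, 1.0, 0.3]
width: 0.0852
grip_force: 0.0
```

>>> carry_out([
  [-1, -39, -28, 0, 0],
  [-1, 0, 0, 0, 0],
  [-1, 0, 0, 0, 0],
])

```text
t: 1.72
eef_pos: [0.5307, 0.2516, 0.2479]
ee_rot: [0.005, -3.141, 0.0]
wrist_force: [-0.0, -0.2, 0.0]
width: 0.0857
grip_force: 0.0
```

Run:
```python
from h import *
im=snap('wrist','w1'); save(im,'w1'); plan([.53,.25,.25],90)
```

```text
yawnow 90.2 turn 0.2 shift(after turn) [ 0.4 -2.  -2. ] t 1.775 pos [0.5304 0.252  0.248 ] F [-0.1 -0.1  0.1] w 0.0852
```

View pics/w1.png

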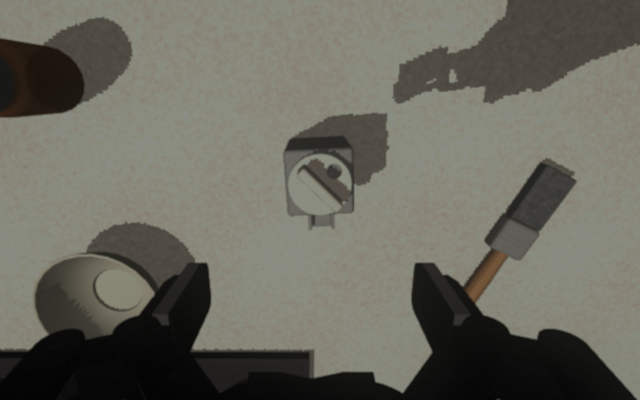

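The wrist view shows the body's top corners near (287,214), (355,212), (286,151) and (354,150). The lip is at about (322,222), the hole at (334,171) and the cap centre at (320,183).

Run:
```python
from h import *
im=pickle.load(open('w1.pkl','rb'))
P=[px2w(im,u,v,.08) for u,v in[(287,214),(355,212),(286,151),(354,150)]]
for p in P: print(p.round(4))
c=np.mean(P,0); print('c',c.round(4)); e=P[0]-P[1]; print('yaw',np.degrees(np.arctan2(-e[0],e[1])),np.degrees(np.arctan2(-e[0],e[1])+np.pi))
cc=px2w(im,320,183,.087);o=px2w(im,334,171,.087); print(cc.round(4),o.round(4),px2w(im,322,220,.077).round(4))
plan([c[0],c[1],.064],90)
```

```text
[0.56   0.2312 0.08  ]
[0.5578 0.2922 0.08  ]
[0.5031 0.2313 0.08  ]
[0.502 0.289 0.08 ]
c [0.5307 0.2609 0.08  ]
yaw -177.99193981983902 2.0080601801609834
[0.5292 0.2603 0.087 ] [0.5187 0.272  0.087 ] [0.5668 0.2628 0.077 ]
yawnow 90.2 turn 0.2 shift(after turn) [ -0.5   9.  184. ] t 1.775 pos [0.5304 0.252  0.248 ] F [-0.1 -0.1  0.1] w 0.0852
```

>>> carry_out([
  [-1, 0, 7, 0, -1],
  [-1, 0, 0, 40, 0],
  [-1, 0, 0, 40, 0],
  [-1, 0, 0, 40, 0],
  [-1, 0, 0, 30, 0],
  [-1, 0, 0, 20, 0],
  [-1, 0, 0, 14, 0],
  [-1, 0, 0, 0, 0],
])

```text
t: 2.78
eef_pos: [0.5305, 0.2589, 0.0638]
ee_rot: [0.034, -3.14, 0.001]
wrist_force: [-0.2, 0.5, 0.7]
width: 0.0853
grip_force: 0.0
```

>>> carry_out([
  [0.0, 0, 0, 0, 0],
  [0.2, 0, 0, 0, 0],
  [0.4, 0, 0, 0, 0],
  [1, 0, 0, 0, 0],
  [1, 0, 0, 0, 0],
  [1, 0, 0, 0, 0],
], grip_force=40)

```text
t: 3.52
eef_pos: [0.5316, 0.2589, 0.0655]
ee_rot: [-0.033, 3.14, 0.001]
wrist_force: [-0.6, 1.6, 6.7]
width: 0.0594
grip_force: 43.4
```

Grasped. I'll lift, and measure the stand from the first top picture.

>>> carry_out([
  [1, 0, 0, -8, 0],
  [1, 0, 0, -22, 0],
  [1, 0, 0, -40, 0],
  [1, 0, 0, -40, 0],
  [1, 0, 0, -30, 0],
  [1, 0, 0, 0, 0],
])

```text
t: 4.28
eef_pos: [0.5319, 0.2588, 0.2065]
ee_rot: [-0.033, 3.137, 0.002]
wrist_force: [-0.2, 0.1, -4.8]
width: 0.0594
grip_force: 44.3
```

Run:
```python
from h import *
im=pickle.load(open('top0.pkl','rb'))
Q=np.array([(488,32),(738,110),(672,355),(415,275)],float)
Q=(Q-[390,0])/6.5+[425,208]-.4
P=np.array([px2w(im,u,v,.016) for u,v in Q]); print(P.round(4)); c=P.mean(0)
d=P[0]-P[3]+P[1]-P[2]; e=P[0]-P[1]+P[3]-P[2]; a1=np.degrees(np.arctan2(d[1],d[0]));a2=np.degrees(np.arctan2(-e[0],e[1])); print(c,a1,a2)
plan([c[0],c[1],.195],91.2-1.5+(a1+a2)/2)
```

```text
[[ 0.542  -0.2108  0.016 ]
 [ 0.5109 -0.3095  0.016 ]
 [ 0.4128 -0.2778  0.016 ]
 [ 0.4433 -0.1778  0.016 ]]
[ 0.47722952 -0.2439747   0.016     ] -18.209412731663743 -17.204256496106122
yawnow 91.2 turn 19.2 shift(after turn) [-103.4 -495.1   10.6] t 4.275 pos [0.5319 0.2588 0.2065] F [-0.2  0.1 -4.8] w 0.0594
```

>>> carry_out([
  [1, 0, 0, 0, 6],
  [1, 0, 0, 0, 7],
  [1, 0, 0, 0, 6],
  [1, -5, -20, 0, 0],
  [1, -11, -50, 0, 0],
  [1, -11, -55, 0, 0],
  [1, -11, -55, 0, 0],
  [1, -11, -55, 0, 0],
  [1, -11, -55, 0, 0],
  [1, -11, -55, 0, 0],
])

```text
t: 5.52
eef_pos: [0.4918, -0.094, 0.2035]
ee_rot: [-0.483, -3.103, 0.0]
wrist_force: [1.2, -0.1, -2.5]
width: 0.0592
grip_force: 44.3
```

>>> carry_out([
  [1, -11, -55, 0, 0],
  [1, -11, -50, 0, 0],
  [1, -8, -30, 0, 0],
  [1, -2, -14, 0, 0],
  [1, 0, 0, 0, 0],
  [1, 0, 0, 0, 0],
])

```text
t: 6.28
eef_pos: [0.4781, -0.2423, 0.2041]
ee_rot: [-0.484, -3.104, -0.001]
wrist_force: [-0.2, 0.6, -2.5]
width: 0.0596
grip_force: 44.4
```

Run:
```python
from h import *
plan([.4772,-.244,.2065],72.3)
a=snap('wrist','w2'); b=snap('top','t2')
A=a['color'][100:400,170:470,::-1]; B=cv2.resize(b['color'][185:285,400:500,::-1],None,fx=4,fy=4,interpolation=cv2.INTER_CUBIC)
cv2.imwrite('pics/c2.png',cv2.convertScaleAbs(np.hstack([cv2.resize(A,(400,400)),B]),alpha=1.5))
```

```text
yawnow 72.3 turn -0.0 shift(after turn) [ 0.3 -1.8 -2.4] t 6.275 pos [ 0.4781 -0.2423  0.2041] F [-0.2  0.6 -2.5] w 0.0596
```

View pics/c2.png

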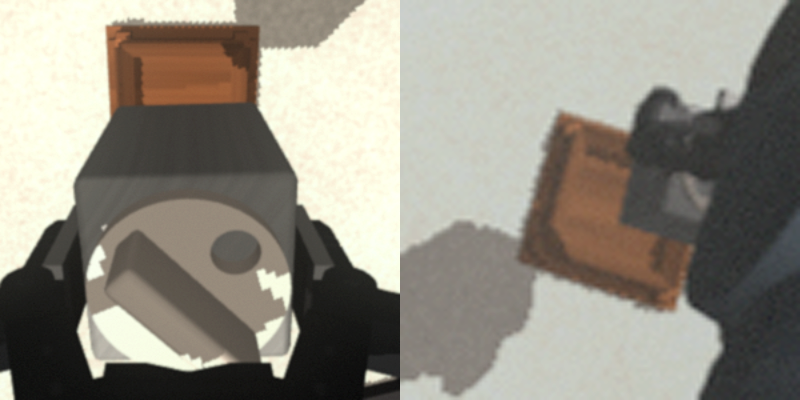

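The left (wrist) crop shows the foot's rear edge from (118,107) to (258,104) and the stand's rear rim corners at (107,26) and (260,25). The two are parallel. I'll compute the offset in tool axes.

Run:
```python
from h import *
a=pickle.load(open('w2.pkl','rb')); s=env.sense(); M=R.from_rotvec(s['ee_rot']).as_matrix()
g=lambda x,y,z:M.T@(px2w(a,170+x*.75,100+y*.75,z)-s['eef_pos'])*1000
for n,q in dict(footL=(118,106,.139),footR=(258,105,.139),topL=(76,180,.219),topR=(297,177,.219),stL=(107,26,.018),stR=(260,25,.018),stL2=(112,100,.018),stR2=(260,98,.018),hole=(236,250,.226)).items(): print(n,g(*q).round(1))
d=a['depth']; print([ (y,M.T.dot(px2w(a,170+188*.75,100+y*.75)-s['eef_pos']).round(4)*1000) for y in (20,24,28,32,36,40,50,70,90,100,110,150,174,184)])
```

```text
footL [ 29.4 -29.   65.3]
footR [29.8 30.5 65.3]
topL [ 30.  -28.5 -14.7]
topR [ 30.8  29.1 -14.7]
stL [ 52.7 -52.5 186.3]
stR [ 53.3  48.1 186.3]
stL2 [  2.7 -51.7 186.2]
stR2 [  4.1  50.4 186.3]
hole [ 13.5  13.1 -21.7]
[(20, array([ 55.2,   0.8, 204.6])), (24, array([ 52.6,   0.8, 203.7])), (28, array([ 50.4,   0.8, 197.2])), (32, array([ 47.8,   0.8, 197. ])), (36, array([ 45.1,   0.8, 197.1])), (40, array([ 44.3,   0.8, 179.8])), (50, array([ 37.3,   0.8, 184.2])), (70, array([ 21.8,   0.8, 196.3])), (90, array([  7.2,   0.8, 197.6])), (100, array([1.000e-01, 8.000e-01, 1.969e+02])), (110, array([30.9,  0.7, 52.9])), (150, array([31. ,  0.7,  5.6])), (174, array([ 30.8,   0.7, -12.7])), (184, array([ 28.5,   0.7, -13.9]))]
```

>>> carry_out([
  [1, 0, -2, 0, 0],
  [1, 0, 0, 30, 0],
  [1, 0, 0, 30, 0],
  [1, 0, 0, 25, 0],
  [1, 0, 0, 20, 0],
  [1, 0, 0, 10, 0],
  [1, 0, 0, 7, 0],
  [1, 0, 0, 5, 0],
  [1, 0, 0, 2, 0],
  [1, 0, 0, 0, 0],
])

```text
t: 7.62
eef_pos: [0.4777, -0.2453, 0.0755]
ee_rot: [0.486, 3.103, -0.0]
wrist_force: [0.4, 0.6, -3.6]
width: 0.0598
grip_force: 44.4
```

>>> carry_out([
  [1, 0, 0, 2, 0],
  [1, 0, 0, 1, 0],
  [1, 0, 0, 1, 0],
  [1, 0, 0, 0, 0],
])

```text
t: 8.12
eef_pos: [0.4776, -0.2452, 0.0715]
ee_rot: [0.486, 3.104, -0.0]
wrist_force: [-1.0, 0.6, 1.4]
width: 0.0599
grip_force: 44.9
```

>>> carry_out([
  [0.2, 0, 0, 0, 0],
  [-0.3, 0, 0, 0, 0],
  [-1, 0, 0, 0, 0],
  [-1, 0, 0, 0, 0],
  [-1, 0, 0, 0, 0],
  [-1, 0, 0, 0, 0],
])

```text
t: 8.88
eef_pos: [0.4776, -0.2452, 0.0713]
ee_rot: [0.486, 3.104, -0.0]
wrist_force: [-0.0, 0.4, 0.0]
width: 0.0853
grip_force: 0.0
```

>>> carry_out([
  [-1, 0, 0, -10, 0],
  [-1, 0, 0, -30, 0],
  [-1, 0, 0, -40, 0],
  [-1, 0, 0, -40, 0],
  [-1, 0, 0, -30, 0],
  [-1, 0, 0, 0, -10],
  [-1, 0, 0, 0, -10],
  [-1, 0, 0, 0, -10],
  [-1, 0, 0, 0, -10],
  [-1, 0, 0, 0, 0],
])

```text
t: 10.12
eef_pos: [0.4776, -0.2452, 0.2219]
ee_rot: [-0.603, 3.083, -0.001]
wrist_force: [-0.1, 0.3, 0.3]
width: 0.0857
grip_force: 0.0
```

Run:
```python
from h import *
plan([.4772,-.244,.22],113); print(env.sense()['joints'].round(2))
a=snap('wrist','w3'); u,v=map(int,w2px(a,[.4772,-.245,.09])); u0,v0=u-80,v-75; print(u0,v0)
crop(a,'w3',u0,v0,160,150,4)
```

```text
yawnow 112.1 turn -0.9 shift(after turn) [-0.1  1.2  1.9] t 10.125 pos [ 0.4776 -0.2452  0.2219] F [-0.1  0.3  0.3] w 0.0857
[-0.56  0.36  1.71  0.    1.07 -2.52]
229 118
```

View pics/w3.png

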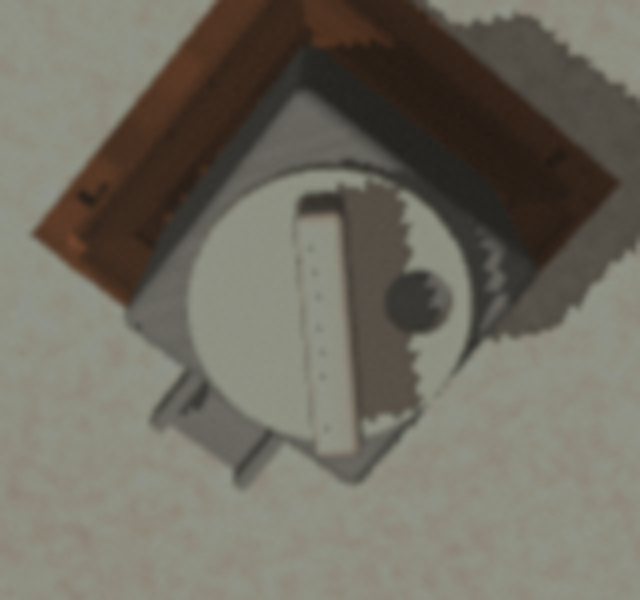

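The shaker is seated in the stand. The bar's top runs from (320,212) to (337,455), the hole is at (418,301), the disc centre is at (331,304), and the lip's end is around (198,450).

Run:
```python
from h import *
a=pickle.load(open('w3.pkl','rb')); s=env.sense(); M=R.from_rotvec(s['ee_rot']).as_matrix()
W=lambda x,y,z: px2w(a,229+x/4,118+y/4,z)
b1,b2=W(320,212,.113),W(337,455,.113); d=b1-b2; print('bar ang',np.degrees(np.arctan2(d[1],d[0])),np.linalg.norm(d),(b1+b2)/2)
h,c=W(418,301,.093),W(331,304,.093); d=h-c; print('open ang',np.degrees(np.arctan2(d[1],d[0])),np.linalg.norm(d),c)
l=W(213,443,.082); d=l-c; print('lip',np.degrees(np.arctan2(d[1],d[0])),np.linalg.norm(d))
plan([c[0],c[1],.113],113)
q=W(321,295,.0); F=a['depth']; print('bar depth z',px2w(a,229+328/4,118+330/4)[2],'disc z',px2w(a,229+250/4,118+300/4)[2])
```

```text
bar ang -154.02540210066388 0.045485917435726664 [ 0.4765358  -0.24420418  0.113     ]
open ang 114.23089466914016 0.016643161052350364 [ 0.4763008  -0.24383163  0.093     ]
lip -13.995072997844748 0.04259332477118917
yawnow 112.0 turn -1.0 shift(after turn) [  0.7   1.8 108.8] t 10.175 pos [ 0.4776 -0.2452  0.2218] F [-0.1 -0.1  0.3] w 0.0851
bar depth z 0.11228815992643545 disc z 0.09361201997958818
```

>>> carry_out([
  [-1, 1, 2, 0, -3],
  [-0.5, 0, 0, 30, 0],
  [0, 0, 0, 30, 0],
  [0, 0, 0, 25, 0],
  [0, 0, 0, 15, 0],
  [0, 0, 0, 7, 0],
  [0.4, 0, 0, 0, 0],
  [0.7, 0, 0, 0, 0],
  [1, 0, 0, 0, 0],
  [1, 0, 0, 0, 0],
], grip_force=30)

```text
t: 11.42
eef_pos: [0.4763, -0.2441, 0.1149]
ee_rot: [-0.685, 3.065, -0.002]
wrist_force: [0.9, -2.0, 2.6]
width: 0.0083
grip_force: 32.6
```

>>> carry_out([
  [1, 0, 0, 0, 0],
  [1, 0, 0, 0, 0],
])

```text
t: 11.68
eef_pos: [0.4764, -0.2441, 0.1149]
ee_rot: [-0.685, 3.065, -0.002]
wrist_force: [0.1, -2.2, 4.6]
width: 0.0081
grip_force: 33.0
```

>>> carry_out([
  [1, 0, 0, 0, 4],
  [1, 0, 0, 0, 8],
  [1, 0, 0, 0, 8],
  [1, 0, 0, 0, 8],
  [1, 0, 0, 0, 8],
  [1, 0, 0, 0, 8],
  [1, 0, 0, 0, 8],
  [1, 0, 0, 0, 8],
  [1, 0, 0, 0, 8],
  [1, 0, 0, 0, 8],
])

```text
t: 12.92
eef_pos: [0.4764, -0.2439, 0.1147]
ee_rot: [1.353, 2.834, -0.0]
wrist_force: [1.9, -0.2, 4.3]
width: 0.0085
grip_force: 32.9
```

>>> carry_out([
  [1, 0, 0, 0, 8],
  [1, 0, 0, 0, 8],
  [1, 0, 0, 0, 8],
  [1, 0, 0, 0, 8],
  [1, 0, 0, 0, 8],
  [1, 0, 0, 0, 8],
  [1, 0, 0, 0, 6],
  [1, 0, 0, 0, 3],
  [1, 0, 0, 0, 0],
])

```text
t: 14.05
eef_pos: [0.4765, -0.2438, 0.1148]
ee_rot: [2.537, 1.851, 0.002]
wrist_force: [4.3, 1.1, 6.1]
width: 0.0081
grip_force: 33.0
```

Run:
```python
from h import *
plan([.4764,-.244,.115],-17.7); print(env.sense()['joints'].round(2),env.sense()['ft_torque'].round(2))
a=snap('wrist','w4'); save(a,'w4')
```

```text
yawnow -17.8 turn -0.1 shift(after turn) [-0.2 -0.1 -0.2] t 14.05 pos [ 0.4765 -0.2438  0.1148] F [4.3 1.1 6.1] w 0.0081
[-0.56  0.5   1.8   0.    0.84 -0.25] [-0.02 -0.63 -0.  ]
```

View pics/w4.png

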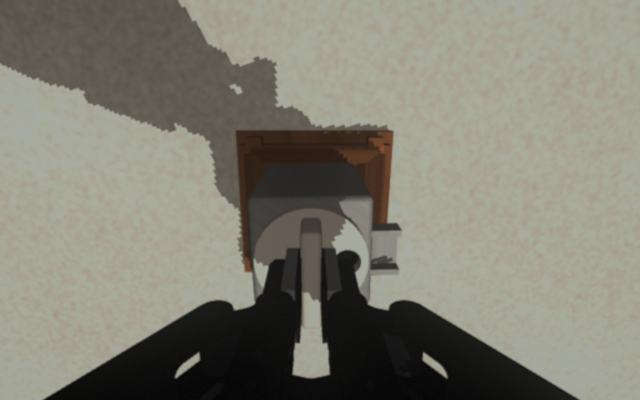

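The body still stands square in the stand. The hole near (348,262) now faces the lip (u 372–400, v 224–273). I'll let go, rise and check.

>>> carry_out([
  [0.7, 0, 0, 0, 0],
  [0.3, 0, 0, 0, 0],
  [0, 0, 0, 0, 0],
  [0, 0, 0, 0, 0],
  [0, 0, 0, -15, 0],
  [0, 0, 0, -30, 0],
  [0, 0, 0, -40, 0],
  [0, 0, 0, -30, 0],
  [0, 0, 0, 0, 0],
])

```text
t: 15.22
eef_pos: [0.4768, -0.2442, 0.2324]
ee_rot: [2.534, 1.848, 0.003]
wrist_force: [-0.6, 0.1, -0.4]
width: 0.0425
grip_force: 0.0
```

Run:
```python
from h import *
plan([.4764,-.244,.115],-17.7)
a=snap('wrist','w5'); u,v=map(int,w2px(a,[.4764,-.244,.09])); u0,v0=u-80,v-75; print(u0,v0)
crop(a,'w5',u0,v0,160,150,4)
```

```text
yawnow -17.8 turn -0.1 shift(after turn) [  0.3  -1.  117.4] t 15.225 pos [ 0.4768 -0.2442  0.2324] F [-0.6  0.1 -0.4] w 0.0425
230 115
```

View pics/w5.png

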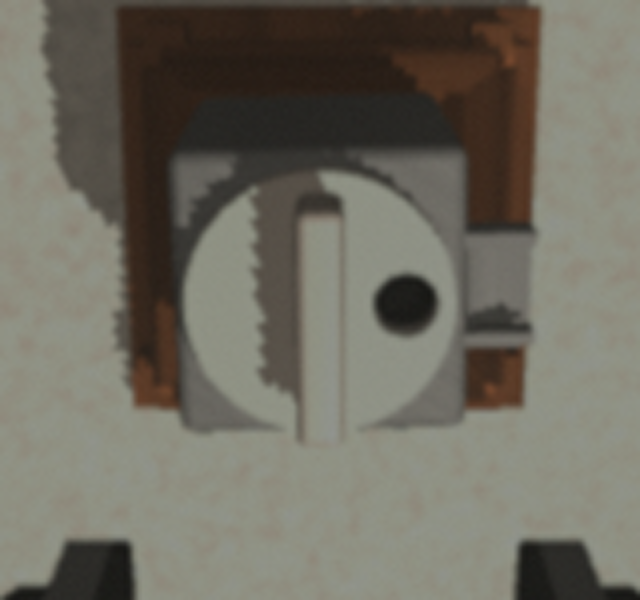

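The opening (406,303) now shows the dark pour hole beneath it. The disc centre is about (322,303) and the lip's walls are at v=228 and v=340. I'll check the angle in numbers.

Run:
```python
from h import *
a=pickle.load(open('w5.pkl','rb'))
W=lambda x,y,z: px2w(a,230+x/4,115+y/4,z)
an=lambda d: round(np.degrees(np.arctan2(d[1],d[0])),1)
c=W(322,303,.093); o=W(406,303,.093); l=(W(500,228,.085)+W(500,340,.085))/2
print('open',an(o-c),np.linalg.norm(o-c),'lip',an(l-c),'edge',an(W(467,150,.086)-W(172,155,.086)),an(W(462,424,.086)-W(185,430,.086)))
b=W(320,212,.113)-W(321,440,.113); print('bar-90',an(b)-90)
A=np.array([W(467,150,.086),W(172,155,.086),W(462,424,.086),W(185,430,.086)]).mean(0); print('body c',A,'cap c',c)
e=(o-c)/np.linalg.norm(o-c); print(px2w(a,230+406/4,115+303/4))
```

```text
open -17.9 0.016694148518555708 lip -15.4 edge -16.9 -16.6
bar-90 -17.599999999999994
body c [ 0.47644725 -0.24386722  0.086     ] cap c [ 0.47654815 -0.24374764  0.093     ]
[ 0.49226735 -0.25087035  0.0863158 ]
```

The opening is within about 1–2° of the lip, less than 1 mm. The shaker stands flat and the gripper is clear of it.

```bash
python3 -c "
from station import env
print(env.finish_job())"
```

```text
the job is handed in; nothing more can be done
None
```

The job is handed in: the shaker stands upright in the stand with the gripper clear, and the cap's opening lies over the lip's compartment, within about 2° of the lip in the last picture.

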